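# Count three nuts out of the drum feeder

## Task

Turn the feeder drum slowly clockwise (seen from above) by its crank, well under a quarter turn per second, so that the nuts drop one at a time from the opening at its side into the tray. Stop when exactly three nuts are in the tray, with the other two still in the drum, and let go of the crank. Do not touch the nuts, and leave the tray and the things around the feeder where they are.

Things in the scene. Friction and masses are not known exactly. Their poses are not given: they have to be found in the camera images.
- feeder: Fixed bench feeder; origin on the bench below the vertical drum axis. Square steel deck, 250 x 250 mm, top 130 mm above the bench, under the drum. Its one opening is a slot cut in from the middle of the +x edge (x from 50 mm out to the edge, y -30 to +30). A steep chute under the slot lets nuts drop out on that side into the tray.
- drum (a joint): Drum angle (rad): 0 at the start, grows clockwise seen from above; stops at 0 and 5.2. Blue drum, 238 mm across, 35 mm deep, on the deck about the feeder axis, open above and below, eight equal compartments between vanes. Its vanes push the nuts round on the deck; each drops once over the slot. Friction 2 to 6 N at the crank handle; stays where left.
- crank_grip (a point): Half-way up the crank's upright black round handle, 18 mm diameter, 52 mm tall (about 180 to 232 mm above the bench), 65 mm from the drum axis, on a flat steel arm (top at 180 mm) fixed to the drum. The handle goes round with the drum and is a sleeve that spins freely on its own upright axis.
- tray: Open aluminium tray, 160 x 150 mm, 35 mm high, 4 mm walls, origin at the centre of its underside, standing on the bench under the chute, on the +x side of the feeder.
- nut1: Black steel hex nut, 30 mm across flats, 16 mm high, number 1 in the order of dropping; origin at the centre of the face it lies on at the start. It starts flat on the deck, in the compartment that reaches the slot first.
- nut2: Black steel hex nut, 30 mm across flats, 16 mm high, number 2 in the order of dropping; origin at the centre of the face it lies on at the start. It starts flat on the deck, in the compartment next behind nut 1's (45 degrees).
- nut3: Black steel hex nut, 30 mm across flats, 16 mm high, number 3 in the order of dropping; origin at the centre of the face it lies on at the start. It starts flat on the deck, in the compartment next behind nut 2's (45 degrees).
- nut4: Black steel hex nut, 30 mm across flats, 16 mm high, number 4 in the order of dropping; origin at the centre of the face it lies on at the start. It starts flat on the deck, in the compartment next behind nut 3's (45 degrees).
- nut5: Black steel hex nut, 30 mm across flats, 16 mm high, number 5 in the order of dropping; origin at the centre of the face it lies on at the start. It starts flat on the deck, in the compartment next behind nut 4's (45 degrees).
- tube_offcut: Bystander, leave alone: square aluminium tube offcut, 100 x 30 x 30 mm; origin on its underside, near its middle.
- spanner: Bystander, leave alone: steel spanner, 170 mm; origin on its underside, near its middle.
- oil_bottle: Bystander, leave alone: grey bottle, 48 mm across, 120 mm high; origin on its underside, near its middle.
- hammer: Bystander, leave alone: hammer, 300 mm, wooden handle; origin on its underside, near its middle.
- hacksaw: Bystander, leave alone: hacksaw lying flat, about 340 x 140 mm; origin on its underside, near its middle.
Things that resemble listed ones, but are neither listed nor needed, are in the scene too. What is shaped like the tray but blue or brown is not meant.

How it is judged (in metres and radians):
On the way, in this order (a step that is already met when the one before it is completed fails the run):
1. one nut in the tray, four still in the drum (x of nut1 in the frame of tray between -0.08 and 0.08 m and y of nut1 in the frame of tray between -0.075 and 0.075 m and z of nut1 in the frame of tray below 0.05 m and z of each of nut2, nut3, nut4, nut5 in the frame of feeder above 0.125 m and horizontal distance between each of nut2, nut3, nut4, nut5 and feeder below 0.12 m), for 0.2 s.
2. two nuts in the tray, three still in the drum (x of nut1 in the frame of tray between -0.08 and 0.08 m and y of nut1 in the frame of tray between -0.075 and 0.075 m and z of each of nut1, nut2 in the frame of tray below 0.05 m and x of nut2 in the frame of tray between -0.08 and 0.08 m and y of nut2 in the frame of tray between -0.075 and 0.075 m and z of each of nut3, nut4, nut5 in the frame of feeder above 0.125 m and horizontal distance between each of nut3, nut4, nut5 and feeder below 0.12 m), for 0.2 s.
3. three nuts in the tray, two still in the drum (x of nut1 in the frame of tray between -0.08 and 0.08 m and y of nut1 in the frame of tray between -0.075 and 0.075 m and z of each of nut1, nut2, nut3 in the frame of tray below 0.05 m and x of nut2 in the frame of tray between -0.08 and 0.08 m and y of nut2 in the frame of tray between -0.075 and 0.075 m and x of nut3 in the frame of tray between -0.08 and 0.08 m and y of nut3 in the frame of tray between -0.075 and 0.075 m and z of each of nut4, nut5 in the frame of feeder above 0.125 m and horizontal distance between each of nut4, nut5 and feeder below 0.12 m), for 0.2 s.
At the end, for the whole second after the job is handed in: Nuts 1, 2 and 3 lie inside the tray (within its outline, less than 50 mm above its underside), nuts 4 and 5 are still in the drum on the deck, the nuts and the drum are at rest (under 0.03 m/s and 0.05 rad/s) (all of step 3 and velocity of joint drum between -0.05 and 0.05 rad/s and linear speed of each of nut1, nut2, nut3, nut4, nut5 below 0.03 m/s); the robot touches nothing.
It fails at once if the drum turns faster than 2 rad/s (velocity of joint drum above 2 rad/s or velocity of joint drum below -2 rad/s).
It fails at once if the robot touches a nut (contact force between any of the fingers, the arm and nut1 above 0.5 N or contact force between any of the fingers, the arm and nut2 above 0.5 N or contact force between any of the fingers, the arm and nut3 above 0.5 N or contact force between any of the fingers, the arm and nut4 above 0.5 N or contact force between any of the fingers, the arm and nut5 above 0.5 N).
It fails at once if the tray or a bystander is moved more than 30 mm (distance of any of tray, tube_offcut, spanner, oil_bottle, hammer, hacksaw from where it was at the start of the episode above 0.03 m).
It also fails if it takes over 51 s, if anything falls off the work surface, if the arm or the gripper's body presses on something with over 40 N, if the wrist force passes 120 N, or if a joint passes its speed limit or range.

## Robot

A 6-joint arm with a two-finger parallel gripper is mounted at the origin on the work surface. World frame = base frame: x ahead of the robot, y to its left, z up, the work surface at z = 0. Lengths are in mm, angles in degrees, forces in N, time in s.
With the tool pointing down it reaches from about 300 to 850 mm from the base axis. Payload 4.2 kg.
Tool frame: the origin (TCP) lies on the centre line of the jaws, within the pads' length; the fingertips stand 8 mm ahead of it and the grasp point (between the pads) lies 11 mm behind it; z points along the fingers, y is the line along which they close (so a half turn about z gives the same grasp; the last joint's range is limited). The gripper opens to 91 mm and grips with 3 to 60 N. Pads are 32 mm wide; open, the fingers measure 118 mm over their backs; the gripper's body (76 mm by 178 mm) begins 60 mm behind the grasp point.
Start: joints at [-73.109, 18.312, 89.639, -0, 72.044, -1.146], TCP at [178.038, -546.758, 221.976] pointing down, gripper open.
Joint ranges: [-177.97, 177.97], [-48.28, 115.42], [12.27, 149.76], [-77.06, 257.06], [2.81, 150.46], [-146.56, 146.56]. Speed limits (degrees/s): [147.25, 147.25, 180, 180, 180, 180].

## Interface

Orientations are given as [roll, pitch, yaw] about the fixed x, y, z axes, in that order (R = Rz(yaw) Ry(pitch) Rx(roll)).
In Python, from workcell import telemetry, eyes, ticket gives the robot as it stands. The module is installed in compiled form; this text tells all that it offers.
- The arm moves only by the shell command python3 -m crank 'ROWS' [OPENING] [FORCE]. ROWS is JSON, a list of rows, each an object of numbers: "dx", "dy", "dz": the shift along the world's x, y, z normalised to -1 to 1, where 1 is 80 cm; "yaw": the turn about the world's z normalised to -1 to 1, where 1 is 5 degrees. A call has 1 to 10 rows; each row shifts and turns the commanded pose from where the row before left it; what a row does not reach is not made up. A row lasts 1/8 s, in which the tool goes at most 62.5 mm and 10.7 degrees, less where a joint would pass 70% of its speed; a pose out of reach is approached as far as the arm can. A call with a number of a shift or a turn outside -1 to 1 is refused whole. A call with a gripper value outside its range is refused whole. OPENING is the opening, from 0 (shut) to 1 (fully open), set as the call begins (- or left out, the last holds). The fingers move at their own pace and stop on an object; FORCE is the grip in N (left out, the last holds). Time passes only in rows, so rows that do not move let the fingers close. It gives the time, the measured TCP pose, the force, the opening and the grip force at its end, in the units of the state.
- telemetry.state(): the state, without advancing time (a new reading comes with each control period).
- eyes.grab_frame(name): name is "scene" or "top" or "wrist"; returns the picture (400x640x3 uint8, red, green, blue); there is no depth.
- eyes.calibration(name): a dict with "camera_matrix" (3x3 intrinsics, pixels), "world_from_camera" (4x4, takes a point from camera to world coordinates). Camera axes: x right, y down, z forward; pixel columns grow to the right and rows downward; lengths in mm; the calibration is good to about 2 mm. A picture is of the moment at which its call begins: read the wrist's pose just before it. calibration takes no time and is no camera call; for the wrist camera it gives the pose at the moment of the call.
- ticket.job_done(): hands the job in; it is judged then, once.
The state is a dict: "time_s": time; "qpos": joint angles; "qvel": joint speeds; "effort": joint torques, N m; "ee_pos": TCP position; "ee_rot": TCP orientation; "force": force on the tool from outside, world axes, zero at the start; "torque": the same for the moment, N m; "gripper_width": finger opening in mm; "gripper_force": force on a finger pad.
Only numpy, scipy, OpenCV 4.12 (cv2) and the standard library are available. Lean on these libraries where they do the work, as an engineer would, in place of code of your own. Each camera call takes 0.05 s, during which the arm holds its last target. There are 200 camera calls.

## Working session

There is one attempt and no reset: what is moved stays moved. The work goes in short steps, Python scripts to look and compute and a shell command to move; the robot and the scene stay as the last step left them, time stands still between calls to the robot, and variables do not carry over. Pictures are saved under pics/ and viewed, at most 10 in all, crops included, and the job is handed in when it is done.

```bash
mkdir -p pics; python3 - <<'E'
from workcell import telemetry, eyes
import cv2
s=telemetry.state(); print(s['time_s'],s['ee_pos'],s['ee_rot'],s['gripper_width'])
for n in('scene','top'):
    cv2.imwrite(f'pics/{n}0.png',eyes.grab_frame(n)[:,:,::-1]); c=eyes.calibration(n); print(n,c['camera_matrix'],c['world_from_camera'])
E
```

```text
0.0 [ 177.89765858 -546.2733894   221.13126598] [-1.79900267e+02 -3.05566637e-03  1.80374783e+01] 91.24679123427413
scene [[423.33514427   0.         326.60421053]
 [  0.         423.33514427 200.35145693]
 [  0.           0.           1.        ]] [[-4.04825987e-01  5.04445003e-01 -7.62660579e-01  1.42568359e+03]
 [ 9.14205570e-01  2.40205177e-01 -3.26388799e-01  3.67459478e+02]
 [ 1.85498206e-02 -8.29359217e-01 -5.58407730e-01  7.64017673e+02]
 [ 0.00000000e+00  0.00000000e+00  0.00000000e+00  1.00000000e+00]]
top [[480.9872067    0.         314.70084991]
 [  0.         480.9872067  198.53939505]
 [  0.           0.           1.        ]] [[ 4.28928477e-02 -9.78851262e-01  2.00026023e-01  3.08053655e+02]
 [-9.99075511e-01 -4.26024678e-02  5.75782295e-03 -1.34336494e+01]
 [ 2.88554994e-03 -2.00088071e-01 -9.79773666e-01  1.41621116e+03]
 [ 0.00000000e+00  0.00000000e+00  0.00000000e+00  1.00000000e+00]]
```

View pics/scene0.png

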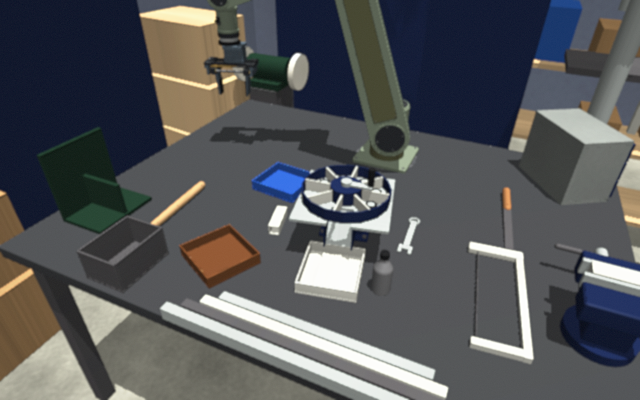

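View pics/top0.png

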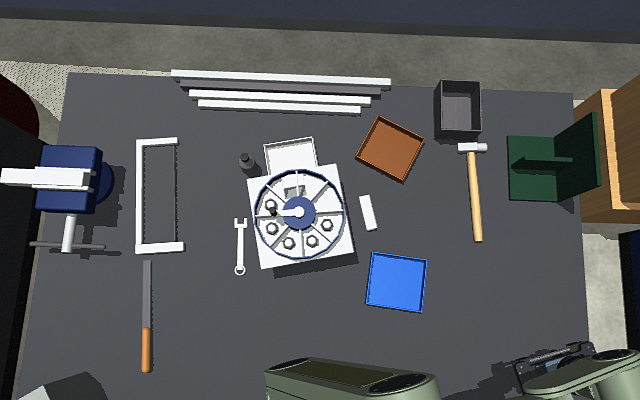

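The scene view shows the feeder with the white/aluminium tray in front of it at about (332,270). In the top view the drum is at (300,212), the handle at (272,210), the slot at (294,190) and the tray at (290,155). The nuts run counter-clockwise from the left, starting next to the handle.

```bash
cat > h.py <<'E'
import numpy as np, cv2
from workcell import eyes
def ray(n,px,z,c=None):
    c=c or eyes.calibration(n); K=np.array(c['camera_matrix']);T=np.array(c['world_from_camera'])
    d=T[:3,:3]@np.linalg.solve(K,[px[0],px[1],1]); o=T[:3,3]
    return (o+d*(z-o[2])/d[2])[:2]
def proj(n,P):
    c=eyes.calibration(n); K=np.array(c['camera_matrix']);T=np.linalg.inv(np.array(c['world_from_camera']))
    p=K@(T[:3,:3]@np.array(P,float)+T[:3,3]); return p[:2]/p[2]
E
python3 - <<'E'
from h import *
im=cv2.imread('pics/top0.png'); hsv=cv2.cvtColor(im,cv2.COLOR_BGR2HSV)
m=((hsv[...,0]>105)&(hsv[...,0]<130)&(hsv[...,1]>110)).astype(np.uint8); m[:,:240]=0;m[:,358:]=0;m[:155]=0;m[280:]=0
y,x=np.nonzero(m); (c,ax,a)=cv2.fitEllipse(cv2.convexHull(np.c_[x,y].astype(np.int32))); print(c,ax,a,'axis z165',ray('top',c,165))
n,l,st,ce=cv2.connectedComponentsWithStats(m)
for i in range(1,n):
    if st[i,4]>60: print(st[i],ce[i],ray('top',ce[i],165))
cv2.imwrite('pics/crop.png',cv2.resize(im[130:280,235:365],None,fx=4,fy=4,interpolation=cv2.INTER_CUBIC)[:600])
E
```

```text
(298.7441711425781, 213.72393798828125) (89.59815216064453, 89.92455291748047) 47.399375915527344 axis z165 [520.82241193  34.21640177]
[297 169  31  12 107] [311.77570093 173.40186916] [631.94270242   4.71525485]
[267 170  28  15 100] [280.29 175.67] [621.99355482  88.75459775]
[255 185  12  30  67] [259.50746269 196.88059701] [561.61346626 140.56863412]
[283 197  32  34 499] [301.00601202 210.98997996] [528.3945171   28.61198191]
[266 235  73  24 117] [302.4017094  252.17948718] [420.1287859   19.71902825]
```

View pics/crop.png

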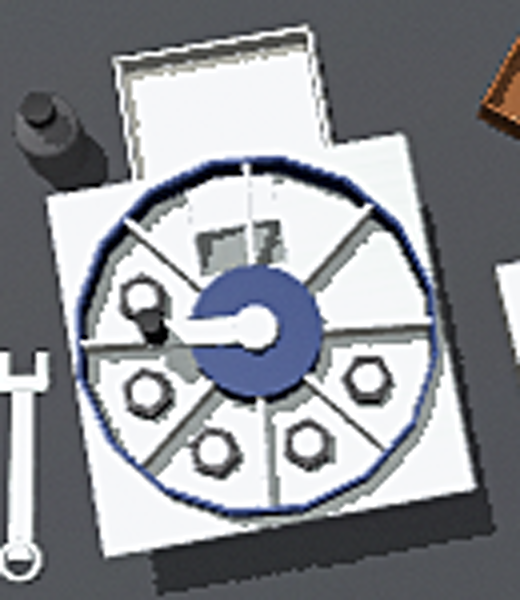

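The crop shows the handle top at crop (148,315), its foot near (157,335), and the deck corners at (48,195), (403,133), (478,488) and (105,555). It also shows the slot near (238,248) and five nuts.

```bash
python3 - <<'E'
from h import *
f=lambda c,z: ray('top',(235+c[0]/4-.4,130+c[1]/4-.4),z)
C=np.array([f(c,130) for c in[(48,195),(403,133),(478,488),(105,555)]]); print(C,C.mean(0))
for i in range(4): d=C[i]-C[i-1]; print(np.hypot(*d),np.degrees(np.arctan2(d[1],d[0])))
A=C.mean(0)
for n,c,z in[('top',(148,315),232),('bot',(157,335),180),('hub',(257,327),175),('hubb',(257,330),165)]:
    p=f(c,z); print(n,p,p-A,np.hypot(*(p-A)))
for c in[(145,298),(150,395),(216,453),(310,445),(369,381)]:
    p=f(c,146)-A; print('nut',np.hypot(*p),np.degrees(np.arctan2(p[1],p[0])))
for c in[(245,165),(135,222),(85,345),(148,468),(274,500),(382,446),(430,327),(370,210)]:
    p=f(c,165)-A; print('vane',np.hypot(*p),np.degrees(np.arctan2(p[1],p[0])))
for c in[(115,60),(310,30),(325,138)]:
    p=f(c,35); print('tray',p,p-A)
# drum rim midpoint of rays
i=cv2.imread('pics/scene0.png')[130:320,240:460]; cv2.imwrite('pics/sc.png',cv2.resize(i,None,fx=3.2,fy=3.1,interpolation=cv2.INTER_CUBIC))
E
```

```text
[[ 619.14282993  183.7773589 ]
 [ 673.99672076  -58.72303676]
 [ 430.76191882 -117.16582667]
 [ 375.80067437  128.59108965]] [524.92553597  34.11989628]
249.52139985896076 12.7776728296288
248.6270122740847 -77.2541236825273
250.15740758001937 -166.48947013573974
251.82771950515917 102.60623162867444
top [520.10048261 100.17875881] [-4.82505337 66.05886253] 66.23484323493862
bot [516.44409551  98.50547054] [-8.48144046 64.38557426] 64.9417970593962
hub [525.43210636  33.87094583] [ 0.50657039 -0.24895045] 0.5644376678675714
hubb [525.17625215  34.15262604] [0.25071618 0.03272976] 0.2528435071777077
nut 80.13149659512041 74.00562122759415
nut 82.08419737153046 121.89382056110088
nut 83.52147036921698 163.47516289332734
nut 81.54144203692563 -152.13361372422386
nut 80.4232797794091 -110.11895381265612
vane 113.04223061546844 6.9341251702585565
vane 109.95995760919764 50.61491911824899
vane 113.6646672473377 97.420487261589
vane 114.8771645362817 144.72734266060328
vane 112.19654508394349 -171.53779858886293
vane 112.1047257293515 -130.54668001148661
vane 114.20621984385264 -86.37780556752062
vane 110.88166950643416 -40.084909281390914
tray [748.27051269 155.60139544] [223.34497672 121.48149916]
tray [778.23022326  10.5971001 ] [253.30468729 -23.52279618]
tray [694.63891289  -4.24701394] [169.71337691 -38.36691023]
```

View pics/sc.png

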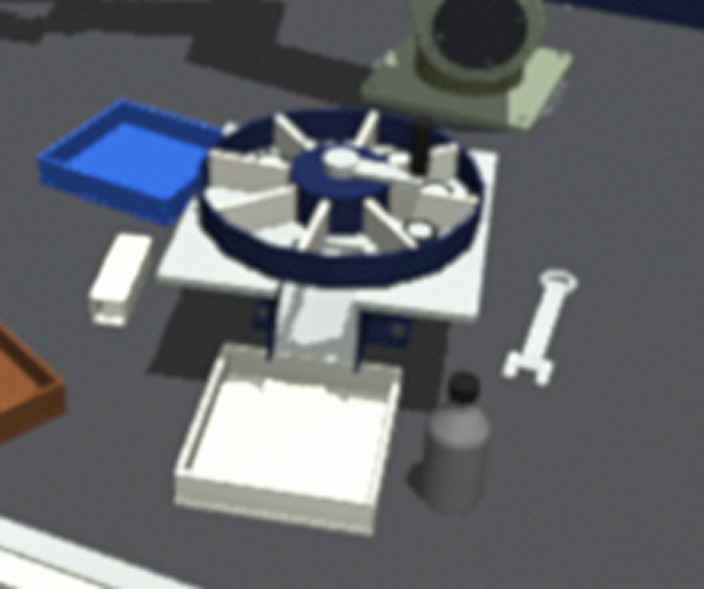

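The scene view confirms that the handle is the only thing above the drum, at crop (422,148), and that the tray sits under the chute. The axis is at about (525,34) and the handle at about (518,99). I'll move above the handle and turn the tool as I go.

```bash
python3 -m crank '[{"dz":0.02},{"dz":0.02},{"dx":0.03,"dy":0.057,"dz":0.005,"yaw":1},{"dx":0.03,"dy":0.057,"dz":0.005,"yaw":1},{"dx":0.03,"dy":0.057,"dz":0.005,"yaw":1},{"dx":0.03,"dy":0.057,"yaw":1},{"dx":0.03,"dy":0.057,"yaw":1},{"dx":0.03,"dy":0.057,"yaw":1},{"dx":0.03,"dy":0.057,"yaw":1},{"dx":0.03,"dy":0.057,"yaw":1}]' 1 30
python3 -m crank '[{"dx":0.03,"dy":0.057,"yaw":1},{"dx":0.03,"dy":0.057,"yaw":1},{"dx":0.03,"dy":0.057},{"dx":0.03,"dy":0.057},{"dx":0.02,"dy":0.04},{"dx":0.018,"dy":0.03},{},{}]'
python3 - <<'E'
from h import *
from workcell import telemetry
c=eyes.calibration('wrist'); s=telemetry.state(); print(s['time_s'],s['ee_pos'],s['ee_rot'],s['qpos'])
a=eyes.grab_frame('wrist')[:,:,::-1]; cv2.imwrite('pics/w1.png',a); np.save('w1.npy',c)
print(proj('wrist',(518,99,232)),proj('wrist',(518,99,180)),proj('wrist',(525,34,180)))
E
```

```text
0.1 [ 177.91286648 -546.33885865  221.21709589] [-1.79910916e+02 -3.33003249e-03  1.80346813e+01] [-7.31101053e+01  1.83478717e+01  8.96976908e+01  1.62890724e-03
  7.20435698e+01 -1.14529266e+00]
[-7448.9932405 -6975.8821485] [-2028.40973689 -2039.62561557] [-1631.5680742  -1872.54940827]validation failed for argument at $[0]...
validation failed for argument at $[0]...
```

View pics/w1.png

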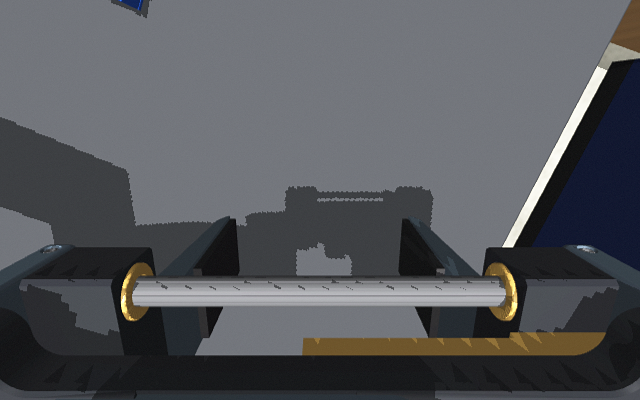

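The wrist picture shows only bench and fingers, because the arm hasn't moved: both calls were refused. The rows probably need all four keys.

```bash
python3 -m crank '[{"dx":0,"dy":0,"dz":0.02,"yaw":0},{"dx":0,"dy":0,"dz":0.02,"yaw":0},{"dx":0.03,"dy":0.057,"dz":0.005,"yaw":1},{"dx":0.03,"dy":0.057,"dz":0.005,"yaw":1},{"dx":0.03,"dy":0.057,"dz":0.005,"yaw":1},{"dx":0.03,"dy":0.057,"dz":0,"yaw":1},{"dx":0.03,"dy":0.057,"dz":0,"yaw":1},{"dx":0.03,"dy":0.057,"dz":0,"yaw":1},{"dx":0.03,"dy":0.057,"dz":0,"yaw":1},{"dx":0.03,"dy":0.057,"dz":0,"yaw":1}]' 1 30
```

```text
time_s: 1.4
ee_pos: [371.0, -180.7, 267.6]
ee_rot: [179.8, -0.0, 58.2]
force: [1.0, -0.4, -0.8]
gripper_width: 91.5
gripper_force: 0.0
```

```bash
python3 -m crank '[{"dx":0.03,"dy":0.057,"dz":0,"yaw":1},{"dx":0.03,"dy":0.057,"dz":0,"yaw":1},{"dx":0.03,"dy":0.057,"dz":0,"yaw":0},{"dx":0.03,"dy":0.057,"dz":0,"yaw":0},{"dx":0.03,"dy":0.057,"dz":0,"yaw":0},{"dx":0.02,"dy":0.04,"dz":0,"yaw":0},{"dx":0.013,"dy":0.025,"dz":0,"yaw":0},{"dx":0,"dy":0,"dz":0,"yaw":0}]' 1 30
python3 - <<'E'
from h import *
from workcell import telemetry
s=telemetry.state(); print(s['time_s'],s['ee_pos'],s['ee_rot'],s['qpos'])
print(proj('wrist',(518,99,232)),proj('wrist',(518,99,180)),proj('wrist',(525,34,180)),proj('wrist',s['ee_pos']))
cv2.imwrite('pics/w2.png',eyes.grab_frame('wrist')[:,:,::-1])
E
```

```text
time_s: 2.4
ee_pos: [516.9, 98.7, 266.4]
ee_rot: [180.0, 0.0, 68.1]
force: [-0.4, -0.6, -0.7]
gripper_width: 91.5
gripper_force: 0.0
2.4 [516.9429414   98.6709778  266.41990463] [1.79957573e+02 8.83847356e-04 6.81307779e+01] [ 9.56843425e+00  1.24000548e+01  9.14389672e+01 -2.35702859e-02
  7.61252414e+01  3.14433011e+01]
[320.52990621 227.32856558] [320.13184524 202.60452781] [356.66787078 268.22997861] [319.32071202 252.5021013 ]
```

View pics/w2.png

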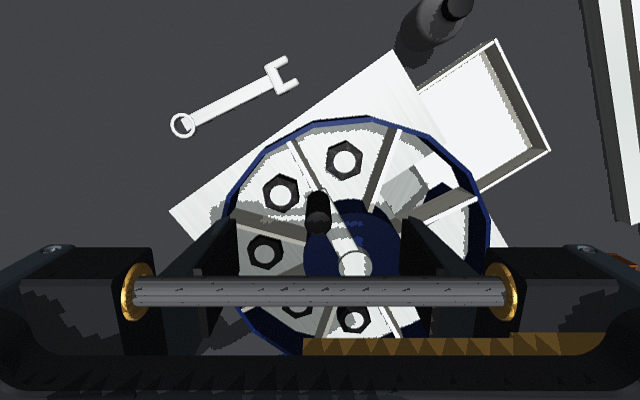

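The wrist view shows the handle at (318,222), against a predicted top at (320,227), so it is centred between the fingers. I'll descend and close.

```bash
python3 -m crank '[{"dx":0,"dy":0,"dz":-0.03,"yaw":0},{"dx":0,"dy":0,"dz":-0.03,"yaw":0},{"dx":0,"dy":0,"dz":-0.026,"yaw":0},{"dx":0,"dy":0,"dz":0,"yaw":0},{"dx":0,"dy":0,"dz":0,"yaw":0}]' 1 30
python3 -m crank '[{"dx":0,"dy":0,"dz":0,"yaw":0},{"dx":0,"dy":0,"dz":0,"yaw":0},{"dx":0,"dy":0,"dz":0,"yaw":0},{"dx":0,"dy":0,"dz":0,"yaw":0},{"dx":0,"dy":0,"dz":0,"yaw":0},{"dx":0,"dy":0,"dz":0,"yaw":0}]' 0 30
```

```text
time_s: 3.08
ee_pos: [516.8, 97.3, 198.3]
ee_rot: [179.9, -0.0, 68.0]
force: [0.1, -0.3, 0.0]
gripper_width: 91.3
gripper_force: 0.0
time_s: 3.82
ee_pos: [516.4, 98.1, 197.1]
ee_rot: [-180.0, 0.0, 68.0]
force: [0.2, -0.4, 1.0]
gripper_width: 34.3
gripper_force: 0.0
```

Still closing. I'll hold, and compute the arc rows from axis (525,34).

```bash
python3 -m crank '[{"dx":0,"dy":0,"dz":0,"yaw":0},{"dx":0,"dy":0,"dz":0,"yaw":0},{"dx":0,"dy":0,"dz":0,"yaw":0},{"dx":0,"dy":0,"dz":0,"yaw":0},{"dx":0,"dy":0,"dz":0,"yaw":0},{"dx":0,"dy":0,"dz":0,"yaw":0}]' 0 30
python3 - <<'E'
import numpy as np
a=np.radians(96.5-4*np.arange(0,43)); p=65*np.c_[np.cos(a),np.sin(a)]/800
for i,d in enumerate(np.diff(p,axis=0)): print(i+1,d.round(4))
E
```

```text
time_s: 4.58
ee_pos: [516.3, 98.2, 197.2]
ee_rot: [-180.0, -0.0, 68.0]
force: [-0.3, 0.9, 1.2]
gripper_width: 17.1
gripper_force: 30.0
1 [0.0057 0.0004]
2 [0.0057 0.    ]
3 [ 0.0057 -0.0003]
4 [ 0.0056 -0.0007]
5 [ 0.0056 -0.0011]
6 [ 0.0055 -0.0015]
7 [ 0.0053 -0.0019]
8 [ 0.0052 -0.0023]
9 [ 0.005  -0.0026]
10 [ 0.0048 -0.003 ]
11 [ 0.0046 -0.0033]
12 [ 0.0044 -0.0036]
13 [ 0.0041 -0.0039]
14 [ 0.0038 -0.0042]
15 [ 0.0035 -0.0044]
16 [ 0.0032 -0.0047]
17 [ 0.0029 -0.0049]
18 [ 0.0025 -0.0051]
19 [ 0.0022 -0.0052]
20 [ 0.0018 -0.0054]
21 [ 0.0014 -0.0055]
22 [ 0.001  -0.0056]
23 [ 0.0006 -0.0056]
24 [ 0.0002 -0.0057]
25 [-0.0001 -0.0057]
26 [-0.0005 -0.0056]
27 [-0.0009 -0.0056]
28 [-0.0013 -0.0055]
29 [-0.0017 -0.0054]
30 [-0.0021 -0.0053]
31 [-0.0024 -0.0051]
32 [-0.0028 -0.0049]
33 [-0.0031 -0.0047]
34 [-0.0035 -0.0045]
35 [-0.0038 -0.0042]
36 [-0.004 -0.004]
37 [-0.0043 -0.0037]
38 [-0.0046 -0.0034]
39 [-0.0048 -0.003 ]
40 [-0.005  -0.0027]
41 [-0.0052 -0.0024]
42 [-0.0053 -0.002 ]
```

```bash
python3 -m crank '[{"dx":0.0057,"dy":0.0004,"dz":0,"yaw":-0.5},{"dx":0.0057,"dy":0,"dz":0,"yaw":-0.5},{"dx":0.0057,"dy":-0.0003,"dz":0,"yaw":-0.5},{"dx":0.0056,"dy":-0.0007,"dz":0,"yaw":-0.5},{"dx":0.0056,"dy":-0.0011,"dz":0,"yaw":-0.5},{"dx":0.0055,"dy":-0.0015,"dz":0,"yaw":-0.5},{"dx":0.0053,"dy":-0.0019,"dz":0,"yaw":-0.5},{"dx":0.0052,"dy":-0.0023,"dz":0,"yaw":-0.5},{"dx":0.005,"dy":-0.0026,"dz":0,"yaw":-0.5},{"dx":0.0048,"dy":-0.003,"dz":0,"yaw":-0.5}]' 0 30
```

```text
time_s: 5.82
ee_pos: [558.5, 88.2, 197.1]
ee_rot: [-179.8, 0.1, 43.0]
force: [-4.1, 2.9, 2.5]
gripper_width: 17.4
gripper_force: 30.0
```

```bash
python3 -m crank '[{"dx":0.0046,"dy":-0.0033,"dz":0,"yaw":-0.5},{"dx":0.0044,"dy":-0.0036,"dz":0,"yaw":-0.5},{"dx":0.0041,"dy":-0.0039,"dz":0,"yaw":-0.5},{"dx":0.0038,"dy":-0.0042,"dz":0,"yaw":-0.5},{"dx":0.0035,"dy":-0.0044,"dz":0,"yaw":-0.5},{"dx":0.0032,"dy":-0.0047,"dz":0,"yaw":-0.5},{"dx":0.0029,"dy":-0.0049,"dz":0,"yaw":-0.5},{"dx":0,"dy":0,"dz":0,"yaw":0},{"dx":0,"dy":0,"dz":0,"yaw":0},{"dx":0,"dy":0,"dz":0,"yaw":0}]' 0 30
python3 - <<'E'
from h import *
a=eyes.grab_frame('scene')[:,:,::-1][140:310,250:430]; b=eyes.grab_frame('top')[:,:,::-1][130:280,235:365]
cv2.imwrite('pics/a.png',np.hstack([cv2.resize(a,(400,400)),cv2.resize(b,(390,400))]))
E
```

```text
time_s: 7.08
ee_pos: [580.2, 63.8, 197.2]
ee_rot: [180.0, 0.1, 25.6]
force: [-4.4, -2.0, 3.2]
gripper_width: 17.7
gripper_force: 30.0
```

View pics/a.png

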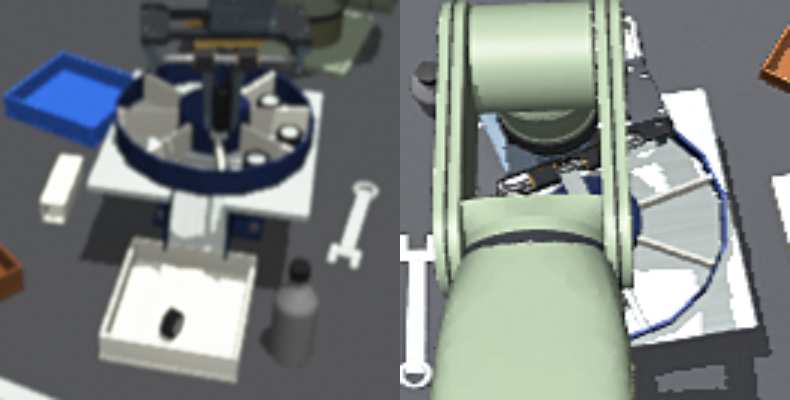

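Nut 1 lies in the tray at left crop (172,322), and nuts 2–4 are visible in the drum. The handle is at 28°, so the drum has turned about 68°. I'll turn another 44°.

```bash
python3 -m crank '[{"dx":0.0025,"dy":-0.0051,"dz":0,"yaw":-0.5},{"dx":0.0022,"dy":-0.0052,"dz":0,"yaw":-0.5},{"dx":0.0018,"dy":-0.0054,"dz":0,"yaw":-0.5},{"dx":0.0014,"dy":-0.0055,"dz":0,"yaw":-0.5},{"dx":0.001,"dy":-0.0056,"dz":0,"yaw":-0.5},{"dx":0.0006,"dy":-0.0056,"dz":0,"yaw":-0.5},{"dx":0.0002,"dy":-0.0057,"dz":0,"yaw":-0.5},{"dx":-0.0001,"dy":-0.0057,"dz":0,"yaw":-0.5},{"dx":-0.0005,"dy":-0.0056,"dz":0,"yaw":-0.5},{"dx":-0.0009,"dy":-0.0056,"dz":0,"yaw":-0.5}]' 0 30
python3 -m crank '[{"dx":-0.0013,"dy":-0.0055,"dz":0,"yaw":-0.5},{"dx":0,"dy":0,"dz":0,"yaw":0},{"dx":0,"dy":0,"dz":0,"yaw":0},{"dx":0,"dy":0,"dz":0,"yaw":0},{"dx":0,"dy":0,"dz":0,"yaw":0}]' 0 30
python3 - <<'E'
from h import *
a=eyes.grab_frame('scene')[:,:,::-1][140:310,250:430]
cv2.imwrite('pics/b.png',cv2.resize(a,(500,500)))
E
```

```text
time_s: 8.43
ee_pos: [585.1, 22.2, 197.1]
ee_rot: [-179.8, 0.3, 0.5]
force: [-8.4, 5.2, 5.2]
gripper_width: 17.1
gripper_force: 30.0
time_s: 9.05
ee_pos: [583.7, 17.3, 197.1]
ee_rot: [-179.9, 0.4, -1.9]
force: [-9.2, 3.3, 5.3]
gripper_width: 17.2
gripper_force: 30.0
```

View pics/b.png

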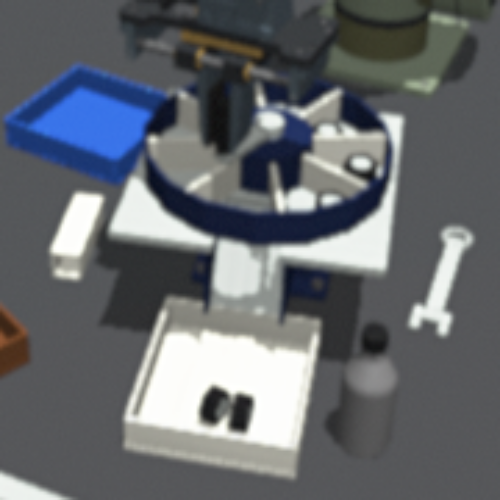

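Two nuts are in the tray at (215,405) and (241,412), and three are in the drum. The radial force suggests the axis is nearer x=522, so I'll bias the rows slightly inward for the last 44°.

```bash
python3 -m crank '[{"dx":-0.002,"dy":-0.0054,"dz":0,"yaw":-0.5},{"dx":-0.0024,"dy":-0.0053,"dz":0,"yaw":-0.5},{"dx":-0.0027,"dy":-0.0051,"dz":0,"yaw":-0.5},{"dx":-0.0031,"dy":-0.0049,"dz":0,"yaw":-0.5},{"dx":-0.0034,"dy":-0.0047,"dz":0,"yaw":-0.5},{"dx":-0.0038,"dy":-0.0045,"dz":0,"yaw":-0.5},{"dx":-0.004,"dy":-0.0042,"dz":0,"yaw":-0.5},{"dx":-0.0042,"dy":-0.004,"dz":0,"yaw":-0.5},{"dx":-0.0045,"dy":-0.0037,"dz":0,"yaw":-0.5},{"dx":-0.0047,"dy":-0.0034,"dz":0,"yaw":-0.5}]' 0 30
python3 -m crank '[{"dx":-0.0048,"dy":-0.003,"dz":0,"yaw":-0.5},{"dx":0,"dy":0,"dz":0,"yaw":0},{"dx":0,"dy":0,"dz":0,"yaw":0},{"dx":0,"dy":0,"dz":0,"yaw":0},{"dx":0,"dy":0,"dz":0,"yaw":0}]' 0 30
python3 - <<'E'
from h import *
a=eyes.grab_frame('scene')[:,:,::-1][140:310,250:430]
cv2.imwrite('pics/c.png',cv2.resize(a,(500,500)))
E
```

```text
time_s: 10.35
ee_pos: [558.0, -16.4, 197.2]
ee_rot: [-179.6, 0.2, -27.1]
force: [-3.7, 11.8, 3.2]
gripper_width: 17.3
gripper_force: 30.0
time_s: 10.98
ee_pos: [553.5, -19.0, 197.2]
ee_rot: [-179.7, 0.3, -29.5]
force: [-5.2, 9.8, 3.9]
gripper_width: 17.4
gripper_force: 30.0
```

View pics/c.png

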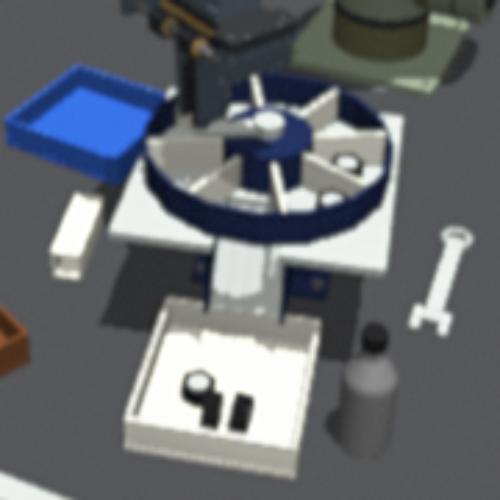

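Three nuts are in the tray at (198,385), (211,410) and (241,412), and two are in the drum at (348,163) and (332,200). Now I'll let go and rise.

```bash
python3 -m crank '[{"dx":0,"dy":0,"dz":0,"yaw":0},{"dx":0,"dy":0,"dz":0,"yaw":0},{"dx":0,"dy":0,"dz":0,"yaw":0},{"dx":0,"dy":0,"dz":0,"yaw":0},{"dx":0,"dy":0,"dz":0,"yaw":0},{"dx":0,"dy":0,"dz":0,"yaw":0},{"dx":0,"dy":0,"dz":0,"yaw":0},{"dx":0,"dy":0,"dz":0,"yaw":0}]' 0.8
python3 -m crank '[{"dx":0,"dy":0,"dz":0.02,"yaw":0},{"dx":0,"dy":0,"dz":0.03,"yaw":0},{"dx":0,"dy":0,"dz":0.03,"yaw":0},{"dx":0,"dy":0,"dz":0.03,"yaw":0},{"dx":0,"dy":0,"dz":0.03,"yaw":0},{"dx":0,"dy":0,"dz":0,"yaw":0},{"dx":0,"dy":0,"dz":0,"yaw":0},{"dx":0,"dy":0,"dz":0,"yaw":0}]'
python3 - <<'E'
from h import *
a=eyes.grab_frame('scene')[:,:,::-1][140:310,250:430]
cv2.imwrite('pics/d.png',cv2.resize(a,(500,500)))
E
```

```text
time_s: 12.02
ee_pos: [554.8, -22.5, 197.2]
ee_rot: [180.0, -0.0, -29.5]
force: [0.3, -0.0, -0.7]
gripper_width: 73.0
gripper_force: 0.0
time_s: 13.02
ee_pos: [554.3, -22.5, 308.0]
ee_rot: [179.9, 0.1, -29.5]
force: [0.5, -0.3, -0.6]
gripper_width: 73.0
gripper_force: 0.0
```

View pics/d.png

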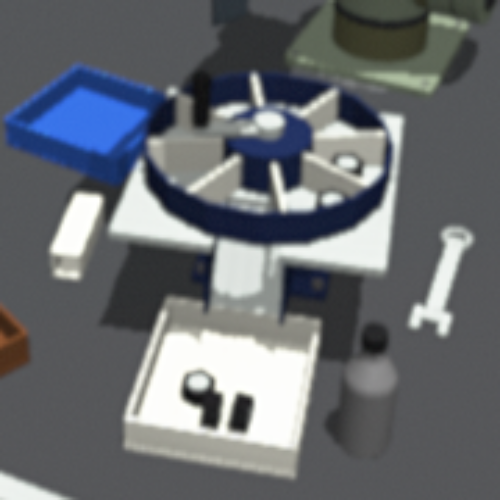

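The handle is free, three nuts lie still in the tray, two are in the drum, and the gripper is well clear.

```bash
python3 -c "from workcell import ticket; print(ticket.job_done())"
```

```text
the job is handed in; nothing more can be done
None
```

The job is handed in at about 13 s of the 51 s: by the last picture, three nuts lie in the tray, two are still in the drum, the crank is released and the arm is clear; no verdict was returned.

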